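# Walk a sticking glass cover open and fetch the setting block

## Robot

A 7-joint arm with a two-finger parallel gripper is mounted at the origin on a cart in front of the work surface, level with it; the furniture and walls round the work are solid. World frame = base frame: x ahead of the robot, y to its left, z up, the work surface at z = 0. Lengths are in mm, angles in rad, forces in N, time in s.
With the tool pointing down it reaches from about 400 to 900 mm from the base axis. Payload 5.5 kg.
Tool frame: the origin (TCP) lies midway between the tips of the shut fingers; the grasp point (between the pads) lies 19 mm behind it; z points along the fingers, y is the line along which they close (so a half turn about z gives the same grasp; the last joint's range is limited). The gripper opens to 92 mm and grips with 3 to 60 N. Pads are 19 mm wide; open, the fingers measure 130 mm over their backs; the gripper's body (75 mm by 190 mm) begins 47 mm behind the grasp point.
Start: joints at [0.263, 0.501, -0.427, 1.55, 0.221, 1.138, -0.21], TCP at [650, 0.037, 226.729] pointing down, gripper open.
Joint ranges: [-2.88, 2.88], [-0.31, 2.03], [-1.54, 1.56], [0.2, 2.42], [-1.41, 4.55], [0.19, 2.02], [-2.57, 2.57]. Speed limits (rad/s): [2.57, 2.57, 3.14, 3.14, 3.14, 3.14, 3.14].

## Interface

Orientations are given as a rotation vector (axis times angle).
In Python, from cell import observe, camera, camera_params, job_done gives the robot as it stands. The module is installed in compiled form; this text tells all that it offers.
- The arm moves only by the tool step_arm, never from a script. Its argument "deltas" is one flat list of numbers, 4 for each row, row after row: the shift along the tool's x, y, z in m, then the turn about the tool's z in rad. In form: [x, y, z, turn, x, y, z, turn, ...]. A call has 1 to 10 rows; each row is the pose to reach, as a shift and turn from the pose commanded when the call began, along the tool's axes at that moment; what a row does not reach only later rows make up. A row lasts 1/8 s, in which the tool goes at most 62.5 mm and 10.7 degrees, less where a joint would pass 70% of its speed; a pose out of reach is approached as far as the arm can. A call with a gripper value outside its range is refused whole. "grip" is the gripper command: -1 is shut, 1 is fully open, values between are in proportion, set as the call begins (left out, the last holds). The fingers move at their own pace and stop on an object; "squeeze" is the grip in N (left out, the last holds). Time passes only in rows, so rows that repeat a pose let the fingers close. It gives the time, the measured TCP pose, the force, the opening and the grip force at its end, in the units of the state.
- observe(): the state, without advancing time (a new reading comes with each control period).
- camera(name): name is "scene" or "side" or "wrist"; returns (picture, depth): 420x560x3 uint8, red, green, blue; 420x560 float32, mm along the optical axis (not along the pixel's ray), 0 where there is no reading.
- camera_params(name): a dict with "intrinsics" (3x3 intrinsics, pixels), "dist_coeffs" ([k1, k2, p1, p2, k3] as OpenCV has them; the pictures are not rectified), "rvec" (rotation vector, rad) and "tvec" (3), from world to camera coordinates, as OpenCV has them. Camera axes: x right, y down, z forward; pixel columns grow to the right and rows downward; lengths in mm; the calibration is good to about 2 mm. A picture is of the moment at which its call begins: read the wrist's pose just before it. camera_params takes no time and is no camera call; for the wrist camera it gives the pose at the moment of the call.
- job_done(): hands the job in; it is judged then, once.
The state is a dict: "clock": time; "joints": joint angles; "joint_velocities": joint speeds; "tau": joint torques, N m; "eef_pos": TCP position; "tcp_rot": TCP orientation; "force": force on the tool from outside, world axes, zero at the start; "ft_torque": the same for the moment, N m; "finger_gap": finger opening in mm; "finger_force": force on a finger pad.
Only numpy, scipy, OpenCV 4.12 (cv2) and the standard library are available. Lean on these libraries where they do the work, as an engineer would, in place of code of your own. Each camera call takes 0.05 s, during which the arm holds its last target. There are 200 camera calls.

## Task

The bench case's sliding glass cover has stuck half-way: push it fully open, so that both its ends rest against the stop at the back, then take the domed setting block out and stand it upright on the middle of the marble slab. Pushed at one knob only the wide cover goes askew and binds in its dry runners, so walk it back with short pushes at its two knobs in turn, changing over as soon as you feel it bind. Never force it (over 15 N at a knob is too much), do not press on the glass, and leave everything else where it lies.

Things in the scene. Friction and masses are not known exactly. Their poses are not given: they have to be found in the camera images.
- case: Low brown wooden case with brass corners, fixed, 234 (x) x 391 (y) x 57.5 mm high. Origin: mid-width on the bench, 125 mm behind its front face; x runs from the front (nearest the robot) to the back, y left, z up; turned up to 0.16 rad. Front wall 12 mm thick, inner face at x = -113 mm. Fixed wooden top over the back part, x over 8 mm, z = 51.5 to 57.5 mm.
- cover: Sliding cover, 130 (x) x 340 (y) x 10 mm, 0.3 to 0.5 kg: glass between two dark end stiles; origin: centre of its underside (top face z = 50 mm). Slides along the case's x; stuck at about x = -6 mm in the case's frame, fully open (against the back stop) at x = 32 mm. Its runners are up to 0.012 rad off the case (unknown), with 1 to 3.5 mm side play in all: it binds 0.008 to 0.03 rad askew to them.
- left_knob (a point): On the axis of the upright round brass knob on the cover's left stile, 13 mm below the knob's top. Stem 16 mm across, z = 56 to 87 mm, 148 mm left of the cover's middle, 13 mm behind its front edge. Cover fully open: x = -20 mm in the case's frame. Free all round above z = 60 mm. Slides at 1 to 5 N; over 7 N it binds or is home, over 15 N forces it; pushing the other knob frees it.
- right_knob (a point): The same point of the right knob, 148 mm to the right (-y) of the cover's middle; with the cover fully open it is also at x = -20 mm in the case's frame.
- pane: The cover's glass sheet, 128 x 256 x 7 mm, reaching to its front and back edges, 1 mm below the stiles' top; not to be pressed on. Origin: its centre.
- left_runner: Fixed hardwood runner inside the left wall: ledge, side wall and lip over the edge of the stile (lip top z = 57 mm). Origin: at bench height, below the face that guides the cover's left edge.
- right_runner: The same on the right, mirrored.
- block_center (a point): Centre (half-way up) of the loose setting block: pale steel, 41 mm across, 23 mm high, domed (wide chamfer) top with a dished hole, 0.15 kg. It stands in one of the two middle round pockets (46 mm across, 8 mm deep, at x = -74, y = -40 or 40 mm in the case's frame) of the plywood insert (top face z = 18 mm), so 15 mm of it show; its top is at z = 33 mm. z points up through its top.
- bush_center (a point): Centre of the steel bush in the other middle pocket: plain cylinder with flat top, 40 mm across, 21 mm high, small hole; it stays there. The outer pockets (y = -120 and 120 mm) hold a flat black ring and a small collar, fixed.
- slab: Marble punching slab, 100 (x) x 120 (y) x 18 mm, fixed on the bench to the right of the case; origin: centre of its underside. The block's centre stands 29.5 mm above this origin when it is on the slab.
- scriber: Bystander: steel scriber 89 mm long, 9 mm thick; origin under its middle.
- folder: Bystander: bone folder 113 x 22 x 6 mm; origin under its middle.
- stone: Bystander: dark whetstone 42 x 78 x 8 mm; origin under its middle.
Not all that is in view belongs to the job. Leave any purple or red look-alike of the part that bears block_center alone.

How it is judged (in metres and radians):
On the way, in this order (a step that is already met when the one before it is completed fails the run):
1. both ends of the cover are back against the stop (x of each of left_knob, right_knob in the frame of case above -0.0225 m), for 0.2 s.
2. the setting block stands on the slab (x of block_center in the frame of slab between -0.03 and 0.03 m and y of block_center in the frame of slab between -0.04 and 0.04 m and z of block_center in the frame of slab between 0.026 and 0.033 m and not (angle between block_center's own z axis and vertical above 0.15 rad)), for 0.2 s.
At the end, for the whole second after the job is handed in: The cover is fully open (both knobs within 2.5 mm of x = -20 mm in the case's frame) and the block stands upright at rest, wholly on the slab (its middle within 30 mm in x and 40 mm in y of the slab's middle) (all of step 1 and all of step 2 and linear speed of block below 0.01 m/s); the robot touches nothing.
It fails at once if the cover is forced in its runners: more than 40 N between the cover and either runner (contact force between cover and left_runner above 40 N or contact force between cover and right_runner above 40 N).
It fails at once if the cover is driven hard against the case: more than 50 N between them (contact force between cover and case above 50 N).
It fails at once if the robot presses on the glass: more than 3 N (contact force between any of the fingers, the arm and pane above 3 N).
It fails at once if another loose thing is moved by more than 15 mm (distance of any of scriber, folder, stone, bush_center from where it was at the start of the episode above 0.015 m).
It also fails if it takes over 72 s, if anything falls off the work surface, if the arm or the gripper's body presses on something with over 40 N, if the wrist force passes 120 N, or if a joint passes its speed limit or range.

## Working session

There is one attempt and no reset: what is moved stays moved. The work goes in short steps, Python scripts to look and compute and a tool call to move; the robot and the scene stay as the last step left them, time stands still between calls to the robot, and variables do not carry over. Pictures are saved under pics/ and viewed, at most 10 in all, crops included, and the job is handed in when it is done.

Besides the shell and the picture viewer there is one more tool, called after ">>>" as name(argument=value, ...) on one line, values as JSON. step_arm: Moves the arm, as the interface text tells. Its arguments: {"type":"object","properties":{"deltas":{"type":"array","items":{"type":"number"}},"grip":{"type":"number"},"squeeze":{"type":"number"}},"required":["deltas"]}

```bash
mkdir -p pics; cat > h.py <<'E'
import numpy as np, cv2
from cell import observe, camera, camera_params, job_done
def cap(name,fn):
    p=camera_params(name); im,d=camera(name)
    cv2.imwrite(f'pics/{fn}.png',im[:,:,::-1]); np.savez(f'pics/{fn}.npz',im=im,d=d,K=p['intrinsics'],D=p['dist_coeffs'],r=p['rvec'],t=p['tvec'])
def ray(fn,u,v):
    z=np.load(f'pics/{fn}.npz'); R=cv2.Rodrigues(z['r'])[0]
    n=cv2.undistortPoints(np.array([[[u,v]]],float),z['K'].astype(float),z['D'].astype(float))[0,0]
    return -R.T@z['t'].ravel(), R.T@np.array([n[0],n[1],1.]), z['d'][int(round(v)),int(round(u))]
def atz(fn,u,v,h):
    o,d,_=ray(fn,u,v); return o+d*(h-o[2])/d[2]
def atd(fn,u,v):
    o,d,q=ray(fn,u,v); return o+d*q
def st():
    o=observe(); print({k:np.round(o[k],3) for k in ('clock','eef_pos','tcp_rot','force','finger_gap')})
E
python3 - <<'E'
from h import *
cap('scene','s0');cap('wrist','w0');cap('side','d0');st()
E
```

```text
{'clock': np.float64(0.15), 'eef_pos': array([ 6.49473e+02, -3.70000e-02,  2.25900e+02]), 'tcp_rot': array([-2.221e+00, -2.221e+00,  2.000e-03]), 'force': array([-0.445,  0.254, -0.423]), 'finger_gap': np.float64(91.741)}
```

View pics/s0.png

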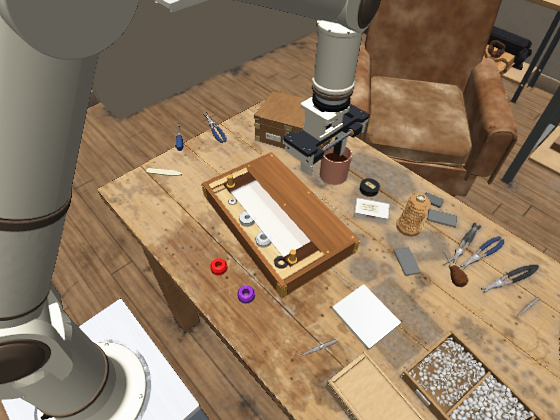

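View pics/w0.png

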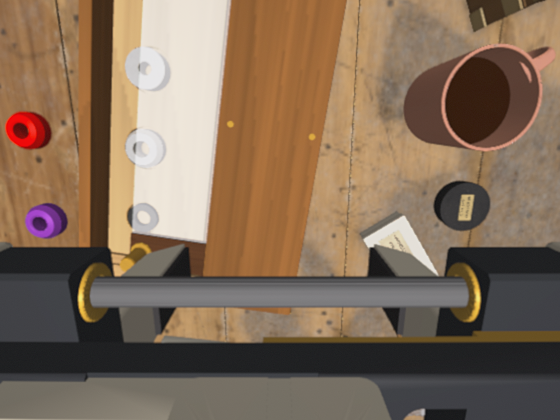

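The scene shows the case (corners roughly (205,185), (285,290), (355,240), (270,155)), knobs at (231,183) and (292,257), and the slab at (367,316). The pockets run from (232,202) to (281,262). The wrist view shows the pockets at u≈145, v≈68, 148 and 217. I'll enlarge both views.

```bash
python3 - <<'E'
from h import *
a=cv2.imread('pics/s0.png')[150:300,195:365]; b=cv2.imread('pics/w0.png')[30:290,80:240]
a=cv2.resize(a,None,fx=4,fy=4,interpolation=cv2.INTER_CUBIC)[:600,:]
b=b[:,:]; b=cv2.resize(b,(369,600),interpolation=cv2.INTER_CUBIC)
cv2.imwrite('pics/c1.png',a); cv2.imwrite('pics/c2.png',b)
E
```

```text
(no output)
```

View pics/c1.png

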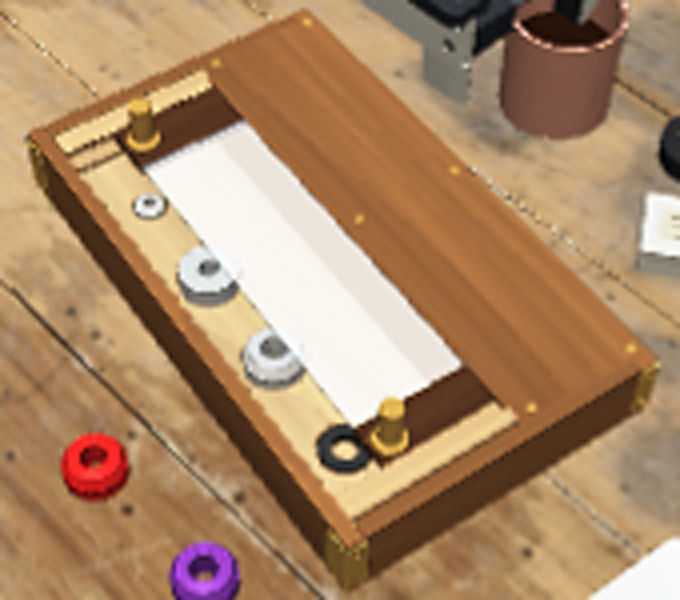

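View pics/c2.png

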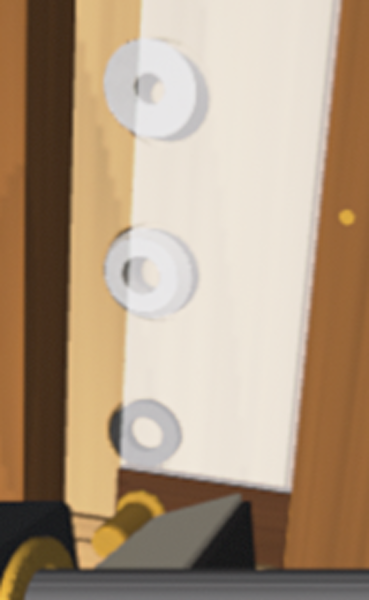

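View pics/d0.png

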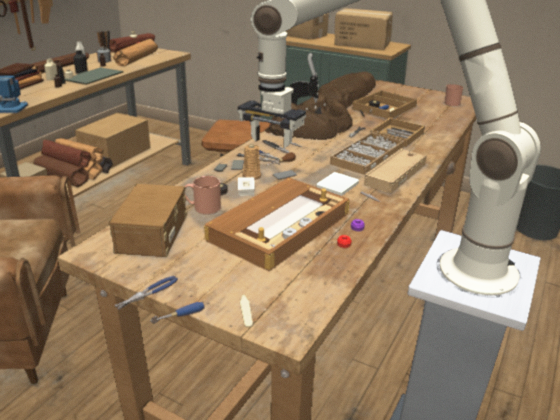

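The crops show a flat-topped bush at scene (247,217) and the chamfered block at (263,237), so the block is in the right (-y) pocket. Knob tops are at about (230,176) and (293,250.5). The side view shows the same layout and nothing else close to the case's front apart from the red and purple look-alikes.

```bash
cat >> h.py <<'E'
def fitbox(pts,loc,z,fn='s0'):
    w=np.array([atz(fn,*p,z)[:2] for p in pts]); l=np.array(loc,float)
    wc=w-w.mean(0); lc=l-l.mean(0)
    th=np.arctan2((lc[:,0]*wc[:,1]-lc[:,1]*wc[:,0]).sum(),(lc*wc).sum())
    R=np.array([[np.cos(th),-np.sin(th)],[np.sin(th),np.cos(th)]]); t=w.mean(0)-R@l.mean(0)
    return th,t,R,w-(l@R.T+t)
E
python3 - <<'E'
from h import *
np.set_printoptions(precision=3,suppress=True)
c=lambda u,v:(u/4+195,v/4+150)
th,t,R,e=fitbox([c(30,137),c(357,545),c(660,362),c(305,10)],[(-125,195.5),(-125,-195.5),(109,-195.5),(109,195.5)],57.5)
print('case',th,t);print(e)
S=lambda w:(R.T@(w[:2]-t))
for n,p,z in [('Lk',c(141,105),87),('Rk',c(392,402),87),('block',c(273,346),32),('bush',c(208,267),31),('ring',c(344,447),22)]:
    w=atz('s0',*p,z); print(n,w,S(w), atd('s0',*p))
ths,ts,Rs,es=fitbox([(333,302),(367,286),(401,320),(366,347)],[(-50,60),(50,60),(50,-60),(-50,-60)],18)
print('slab',ths,ts);print(es)
u=lambda a,b:(a/369*160+80,b/600*260+30)
for n,p,z in [('bush',u(150,88),31),('block',u(143,272),32),('ring',u(150,432),22)]:
    w=atz('w0',*p,z); print('w',n,w,S(w))
E
```

```text
case -0.14413404039236788 [581.535  68.875]
[[ 0.845 -2.06 ]
 [ 4.38   2.357]
 [-3.316  0.62 ]
 [-1.909 -0.917]]
Lk [546.227 225.667  87.   ] [-57.463 150.095] [546.534 226.124  86.457]
Rk [501.462 -62.24   87.   ] [ -60.411 -141.257] [502.611 -61.203  84.721]
block [503.532  44.907  32.   ] [-73.752 -34.924] [507.443  49.522  23.722]
bush [515.474 123.292  31.   ] [-73.193  44.364] [519.458 128.649  22.814]
ring [489.217 -36.338  22.   ] [ -76.249 -117.382] [494.609 -30.927   9.991]
slab -0.18853234903920105 [ 539.281 -264.251]
[[ 2.51   1.369]
 [-5.66  -7.142]
 [ 5.163  4.778]
 [-2.013  0.995]]
w bush [515.964 124.185  31.   ] [-72.836  45.318]
w block [505.292  46.117  32.   ] [-72.184 -33.473]
w ring [496.516 -32.42   22.   ] [ -69.589 -112.457]
```

>>> step_arm(deltas=[0.02, -0.04, 0, 0.18, 0.04, -0.08, 0, 0.36, 0.06, -0.12, 0, 0.54, 0.089, -0.166, 0, 0.72, 0.089, -0.166, 0, 0.9, 0.089, -0.166, 0, 1.08, 0.089, -0.166, 0, 1.26, 0.089, -0.166, 0, 1.44, 0.089, -0.166, 0, 1.62, 0.089, -0.166, 0, 1.72], grip=-1)

```text
clock: 1.4
eef_pos: [483.7, 89.0, 226.5]
tcp_rot: [3.132, -0.241, -0.001]
force: [0.6, 1.0, 0.5]
finger_gap: 0.8
finger_force: 0.0
```

```bash
python3 - <<'E'
from h import *
cap('wrist','w1');st()
im=cv2.imread('pics/w1.png'); cv2.imwrite('pics/w1b.png',cv2.resize(im,(800,600),interpolation=cv2.INTER_CUBIC))
E
```

```text
{'clock': np.float64(1.45), 'eef_pos': array([483.735,  89.01 , 226.552]), 'tcp_rot': array([ 3.132e+00, -2.450e-01, -1.000e-03]), 'force': array([ 0.013, -0.117, -1.   ]), 'finger_gap': np.float64(0.631)}
```

View pics/w1b.png

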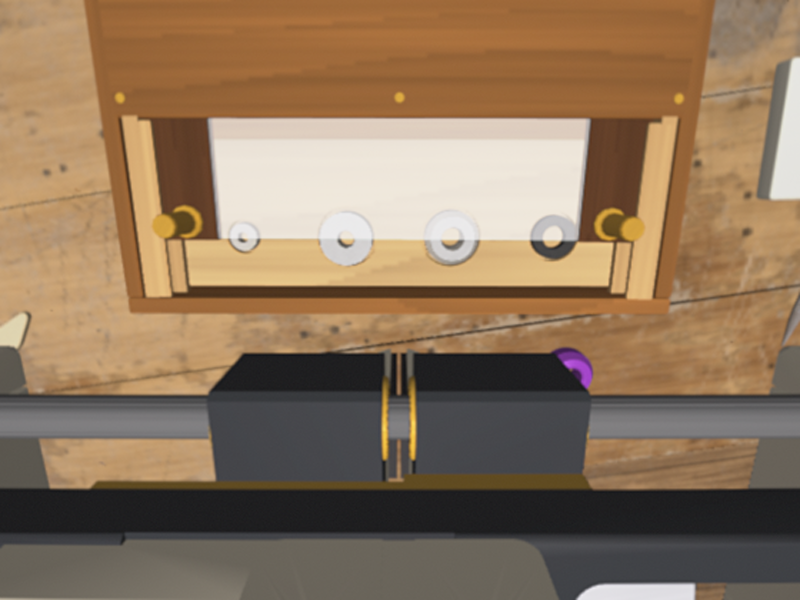

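The wrist view is now square to the case. In the enlarged picture the knob tops are at (165,227) and (631,229), the bush hole at (346,237), the block hole at (452,237) and the front edge of the fixed top at v≈117.

```bash
python3 - <<'E'
from h import *
np.set_printoptions(precision=3,suppress=True)
q=lambda u,v:(u*.7,v*.7)
P={}
for n,p,z in [('Lk',(165,227),87),('Rk',(631,229),87),('Lbase',(184,219),56),('Rbase',(608,221),56),('collar',(243,237),25),('bush',(346,236),31),('block',(452,236),32),('ring',(553,237),22),('topL',(118,117),57.5),('topR',(680,116),57.5),('pinL',(120,98),57.5),('pinR',(679,98),57.5),('fL',(132,298),57.5),('fR',(668,298),57.5)]:
    P[n]=atz('w1',*q(*p),z); print(n,P[n],atd('w1',*q(*p)))
d=lambda a,b:(np.arctan2(-(P[a]-P[b])[0],(P[a]-P[b])[1]),np.linalg.norm(P[a]-P[b]))
print(d('topL','topR'),d('pinL','pinR'),d('Lk','Rk'),d('bush','block'),d('fL','fR'))
E
```

```text
Lk [545.76  227.841  87.   ] [545.775 227.488  87.706]
Rk [500.114 -61.792  87.   ] [500.405 -61.009  88.669]
Lbase [548.399 228.809  56.   ] [548.562 222.173  70.544]
Rbase [502.648 -60.7    56.   ] [504.322 -55.991  67.162]
collar [527.989 201.942  25.   ] [529.65  193.431  49.841]
bush [517.374 123.374  31.   ] [519.325 120.846  50.925]
block [505.485  45.015  32.   ] [507.83   46.694  49.794]
ring [491.688 -32.629  22.   ] [496.547 -23.7    51.251]
topL [619.019 253.513  57.5  ] [618.875 253.136  58.207]
topR [ 563.995 -109.518   57.5  ] [ 564.017 -109.869   56.887]
pinL [629.966 248.784  57.5  ] [629.954 248.759  57.549]
pinR [ 575.139 -108.918   57.5  ] [ 574.997 -107.768   59.515]
fL [499.721 280.182  57.5  ] [499.627 280.545  56.91 ]
fR [ 441.363 -100.76    57.5  ] [ 441.656 -100.285   58.37 ]
(np.float64(-0.15042366382385666), np.float64(367.17695807186885)) (np.float64(-0.1520912482231395), np.float64(361.87930138627155)) (np.float64(-0.15631120461892956), np.float64(293.2083105040833)) (np.float64(-0.1505785327272181), np.float64(79.2621878854572)) (np.float64(-0.15201292813645254), np.float64(385.3857480338069))
```

>>> step_arm(deltas=[0.0, 0.04, 0.04, 0, 0.0, 0.08, 0.08, 0, 0.0, 0.12, 0.12, 0, 0.004, 0.147, 0.15, 0, 0.008, 0.147, 0.16, 0, 0.014, 0.147, 0.16, 0, 0.014, 0.147, 0.16, 0])

```text
clock: 2.33
eef_pos: [477.9, -57.1, 67.8]
tcp_rot: [-3.132, 0.23, -0.004]
force: [0.5, 0.4, 0.1]
finger_gap: 0.5
finger_force: 0.0
```

>>> step_arm(deltas=[0.002, 0, 0, 0, 0.004, 0, 0, 0, 0.006, 0, 0, 0])

```text
clock: 2.7
eef_pos: [482.2, -59.1, 67.1]
tcp_rot: [-3.133, 0.234, -0.001]
force: [-3.1, 1.1, 0.7]
finger_gap: 0.6
finger_force: 1.3
```

>>> step_arm(deltas=[0.0015, 0, 0, 0, 0.003, 0, 0, 0, 0.003, 0, 0, 0])

```text
clock: 3.08
eef_pos: [482.3, -59.4, 66.3]
tcp_rot: [-3.133, 0.234, 0.008]
force: [-6.7, 1.8, 6.4]
finger_gap: 0.3
finger_force: 3.3
```

>>> step_arm(deltas=[-0.008, 0, 0, 0, -0.009, -0.058, -0.001, 0, -0.009, -0.116, -0.001, 0, -0.009, -0.174, -0.001, 0, -0.009, -0.232, -0.001, 0, -0.009, -0.285, -0.001, 0, -0.008, -0.294, -0.001, 0, -0.005, -0.294, -0.001, 0, -0.002, -0.294, -0.001, 0, 0.0, -0.294, -0.001, 0])

```text
clock: 4.32
eef_pos: [528.0, 228.7, 67.4]
tcp_rot: [3.131, -0.238, -0.003]
force: [-3.8, -1.2, 2.6]
finger_gap: 0.5
finger_force: 2.2
```

>>> step_arm(deltas=[0.0015, 0, 0, 0, 0.003, 0, 0, 0, 0.003, 0, 0, 0])

```text
clock: 4.7
eef_pos: [529.7, 229.1, 67.4]
tcp_rot: [3.131, -0.235, -0.006]
force: [-5.7, -2.3, 4.2]
finger_gap: 0.3
finger_force: 3.0
```

>>> step_arm(deltas=[0.0015, 0, 0, 0, 0.003, 0, 0, 0, 0.003, 0, 0, 0])

```text
clock: 5.08
eef_pos: [529.9, 229.1, 67.3]
tcp_rot: [3.13, -0.233, -0.013]
force: [-13.7, -2.3, 10.3]
finger_gap: 0.5
finger_force: 6.4
```

>>> step_arm(deltas=[-0.012, 0, 0, 0, -0.016, 0.058, 0, 0, -0.016, 0.116, 0, 0, -0.016, 0.174, 0, 0, -0.016, 0.232, 0, 0, -0.016, 0.285, 0, 0, -0.013, 0.294, 0, 0, -0.01, 0.294, 0, 0, -0.008, 0.294, -0.0005, 0, -0.006, 0.294, -0.001, 0])

```text
clock: 6.32
eef_pos: [484.2, -58.5, 68.3]
tcp_rot: [-3.133, 0.231, 0.003]
force: [-1.3, -0.9, -0.9]
finger_gap: 0.2
finger_force: 0.7
```

>>> step_arm(deltas=[0.001, 0, -0.0004, 0, 0.002, 0, -0.0008, 0])

```text
clock: 6.58
eef_pos: [487.1, -59.1, 69.4]
tcp_rot: [-3.133, 0.232, 0.0]
force: [-1.1, -0.3, -1.2]
finger_gap: 0.3
finger_force: 0.7
```

>>> step_arm(deltas=[0.001, 0, 0, 0, 0.002, 0, 0, 0, 0.003, 0, 0, 0])

```text
clock: 6.95
eef_pos: [489.8, -60.6, 69.5]
tcp_rot: [3.133, -0.234, -0.0]
force: [-1.8, -0.6, -0.7]
finger_gap: 0.3
finger_force: 0.9
```

>>> step_arm(deltas=[0.001, 0, 0, 0, 0.002, 0, 0, 0, 0.003, 0, 0, 0])

```text
clock: 7.32
eef_pos: [491.3, -61.3, 69.3]
tcp_rot: [3.132, -0.235, -0.005]
force: [-7.4, -1.8, 4.6]
finger_gap: 0.3
finger_force: 3.6
```

>>> step_arm(deltas=[-0.012, 0, 0.001, 0, -0.014, -0.058, 0.001, 0, -0.014, -0.116, 0.001, 0, -0.014, -0.174, 0.001, 0, -0.014, -0.232, 0.001, 0, -0.014, -0.285, 0.001, 0, -0.011, -0.294, 0.001, 0, -0.008, -0.294, 0.001, 0, -0.006, -0.294, 0.0006, 0, -0.004, -0.294, 0.0002, 0])

```text
clock: 8.57
eef_pos: [532.2, 228.5, 69.1]
tcp_rot: [3.132, -0.238, -0.002]
force: [-1.7, 0.8, -1.0]
finger_gap: 0.5
finger_force: 0.6
```

>>> step_arm(deltas=[0.001, 0, -0.0004, 0, 0.002, 0, -0.0008, 0, 0.003, 0, -0.001, 0])

```text
clock: 8.95
eef_pos: [535.5, 229.6, 70.3]
tcp_rot: [3.133, -0.235, -0.0]
force: [-1.4, 0.3, -0.5]
finger_gap: 0.5
finger_force: 0.6
```

>>> step_arm(deltas=[0.001, 0, 0, 0, 0.002, 0, 0, 0, 0.003, 0, 0, 0, 0.004, 0, 0, 0])

```text
clock: 9.45
eef_pos: [539.6, 229.6, 70.4]
tcp_rot: [-3.133, 0.234, -0.0]
force: [-1.2, 2.2, -1.2]
finger_gap: 0.3
finger_force: 0.6
```

>>> step_arm(deltas=[-0.012, 0, 0.002, 0, -0.014, 0.058, 0.002, 0, -0.014, 0.116, 0.002, 0, -0.014, 0.174, 0.002, 0, -0.014, 0.232, 0.002, 0, -0.014, 0.285, 0.002, 0, -0.01, 0.294, 0.002, 0, -0.007, 0.294, 0.0015, 0, -0.005, 0.294, 0.001, 0, -0.003, 0.294, 0.0005, 0])

```text
clock: 10.7
eef_pos: [492.6, -58.9, 69.7]
tcp_rot: [-3.132, 0.229, 0.002]
force: [-1.5, 0.3, -0.2]
finger_gap: 0.3
finger_force: 0.8
```

>>> step_arm(deltas=[0.0013, 0, 0, 0, 0.0026, 0, 0, 0, 0.004, 0, 0, 0, 0.005, 0, 0, 0])

```text
clock: 11.2
eef_pos: [496.6, -61.3, 69.5]
tcp_rot: [-3.133, 0.234, 0.004]
force: [-6.7, 3.1, 3.9]
finger_gap: 0.7
finger_force: 3.3
```

>>> step_arm(deltas=[-0.012, 0, 0.001, 0, -0.013, -0.058, 0.001, 0, -0.013, -0.116, 0.001, 0, -0.013, -0.174, 0.001, 0, -0.013, -0.232, 0.001, 0, -0.013, -0.285, 0.001, 0, -0.009, -0.294, 0.001, 0, -0.006, -0.294, 0.001, 0, -0.004, -0.294, 0.0005, 0, -0.002, -0.294, 0, 0])

```text
clock: 12.45
eef_pos: [539.6, 226.9, 69.7]
tcp_rot: [3.131, -0.239, -0.001]
force: [-0.9, 0.0, -0.1]
finger_gap: 0.5
finger_force: 0.6
```

>>> step_arm(deltas=[0.0013, 0, 0, 0, 0.0026, 0, -0.0005, 0, 0.004, 0, -0.0005, 0, 0.005, 0, -0.0005, 0])

```text
clock: 12.95
eef_pos: [544.5, 228.8, 70.3]
tcp_rot: [-3.133, 0.234, -0.0]
force: [-1.4, -0.6, 0.1]
finger_gap: 0.4
finger_force: 0.6
```

>>> step_arm(deltas=[-0.012, 0, 0.001, 0, -0.014, 0.058, 0.001, 0, -0.014, 0.116, 0.001, 0, -0.014, 0.174, 0.001, 0, -0.014, 0.232, 0.001, 0, -0.014, 0.285, 0.001, 0, -0.01, 0.294, 0.001, 0, -0.007, 0.294, 0.001, 0, -0.005, 0.294, 0.0005, 0, -0.003, 0.294, 0, 0])

```text
clock: 14.2
eef_pos: [497.4, -59.6, 70.1]
tcp_rot: [-3.132, 0.229, 0.002]
force: [-1.7, 0.5, -1.6]
finger_gap: 0.7
finger_force: 0.7
```

>>> step_arm(deltas=[0.0013, 0, 0, 0, 0.0026, 0, -0.0005, 0, 0.004, 0, -0.0005, 0, 0.005, 0, -0.0005, 0])

```text
clock: 14.7
eef_pos: [501.4, -62.1, 70.5]
tcp_rot: [-3.133, 0.234, 0.004]
force: [-6.2, 3.1, 3.5]
finger_gap: 0.2
finger_force: 3.1
```

>>> step_arm(deltas=[-0.012, 0, 0.001, 0, -0.013, -0.058, 0.001, 0, -0.013, -0.116, 0.001, 0, -0.013, -0.174, 0.001, 0, -0.013, -0.232, 0.001, 0, -0.013, -0.285, 0.001, 0, -0.009, -0.294, 0.001, 0, -0.006, -0.294, 0.001, 0, -0.004, -0.294, 0.0005, 0, -0.002, -0.294, 0, 0])

```text
clock: 15.95
eef_pos: [544.5, 226.2, 70.7]
tcp_rot: [3.131, -0.239, -0.001]
force: [-0.3, -1.0, -1.1]
finger_gap: 0.4
finger_force: 0.6
```

>>> step_arm(deltas=[0.0015, 0, 0, 0, 0.003, 0, -0.0005, 0, 0.0045, 0, -0.0005, 0, 0.006, 0, -0.0005, 0])

```text
clock: 16.45
eef_pos: [550.4, 228.0, 71.3]
tcp_rot: [-3.132, 0.234, -0.0]
force: [-1.1, -0.2, -0.2]
finger_gap: 0.5
finger_force: 0.6
```

>>> step_arm(deltas=[-0.012, 0, 0.001, 0, -0.014, 0.058, 0.001, 0, -0.014, 0.116, 0.001, 0, -0.014, 0.174, 0.001, 0, -0.014, 0.232, 0.001, 0, -0.014, 0.285, 0.001, 0, -0.01, 0.294, 0.001, 0, -0.007, 0.294, 0.001, 0, -0.005, 0.294, 0.0005, 0, -0.003, 0.294, 0, 0])

```text
clock: 17.7
eef_pos: [502.6, -60.6, 70.9]
tcp_rot: [-3.133, 0.23, 0.004]
force: [-2.4, -0.1, -0.2]
finger_gap: 0.3
finger_force: 1.0
```

>>> step_arm(deltas=[0.0013, 0, 0, 0, 0.0026, 0, -0.0005, 0, 0.004, 0, -0.0005, 0])

```text
clock: 18.08
eef_pos: [507.8, -62.9, 71.8]
tcp_rot: [-3.133, 0.233, 0.0]
force: [-1.7, 0.4, -0.3]
finger_gap: 0.6
finger_force: 0.6
```

>>> step_arm(deltas=[-0.01, 0, 0.001, 0, -0.012, -0.058, 0.001, 0, -0.012, -0.116, 0.001, 0, -0.012, -0.174, 0.001, 0, -0.012, -0.232, 0.001, 0, -0.012, -0.285, 0.001, 0, -0.008, -0.294, 0.001, 0, -0.005, -0.294, 0.001, 0, -0.003, -0.294, 0.0005, 0, -0.001, -0.294, 0, 0])

```text
clock: 19.32
eef_pos: [550.7, 225.4, 71.8]
tcp_rot: [3.132, -0.239, -0.0]
force: [-1.4, -1.0, -1.0]
finger_gap: 0.7
finger_force: 0.7
```

>>> step_arm(deltas=[0.0015, 0, 0, 0, 0.003, 0, 0, 0, 0.0045, 0, 0, 0, 0.006, 0, 0, 0])

```text
clock: 19.82
eef_pos: [555.8, 226.9, 71.6]
tcp_rot: [3.133, -0.234, -0.002]
force: [-5.0, -0.9, 0.1]
finger_gap: 0.3
finger_force: 2.2
```

>>> step_arm(deltas=[-0.012, 0, 0.0005, 0, -0.014, 0.058, 0.0005, 0, -0.014, 0.116, 0.0005, 0, -0.014, 0.174, 0.0005, 0, -0.014, 0.232, 0.0005, 0, -0.014, 0.285, 0.0005, 0, -0.01, 0.294, 0.0005, 0, -0.007, 0.294, 0.0005, 0, -0.005, 0.294, 0.0005, 0, -0.003, 0.294, 0, 0])

```text
clock: 21.08
eef_pos: [508.7, -61.3, 71.5]
tcp_rot: [-3.132, 0.229, 0.004]
force: [-3.5, 1.3, 1.6]
finger_gap: 0.5
finger_force: 1.8
```

>>> step_arm(deltas=[0.0013, 0, 0, 0, 0.0026, 0, 0, 0, 0.004, 0, 0, 0])

```text
clock: 21.45
eef_pos: [514.0, -64.0, 71.7]
tcp_rot: [3.133, -0.233, 0.001]
force: [-1.6, 0.2, -0.2]
finger_gap: 0.8
finger_force: 0.6
```

>>> step_arm(deltas=[-0.01, 0, 0, 0, -0.012, -0.058, 0, 0, -0.012, -0.116, 0, 0, -0.012, -0.174, 0, 0, -0.012, -0.232, 0, 0, -0.012, -0.285, 0, 0, -0.008, -0.294, 0, 0, -0.005, -0.294, 0, 0, -0.003, -0.294, 0, 0, -0.001, -0.294, 0, 0])

```text
clock: 22.7
eef_pos: [555.6, 224.3, 71.5]
tcp_rot: [3.131, -0.238, -0.003]
force: [-3.6, 0.0, 2.5]
finger_gap: 0.2
finger_force: 1.8
```

>>> step_arm(deltas=[0.0015, 0, 0, 0, 0.003, 0, 0, 0, 0.0045, 0, 0, 0, 0.0055, 0, 0, 0])

```text
clock: 23.2
eef_pos: [560.2, 225.8, 71.5]
tcp_rot: [3.132, -0.234, -0.005]
force: [-7.6, -0.9, 3.1]
finger_gap: 0.5
finger_force: 3.2
```

>>> step_arm(deltas=[-0.012, 0, 0.0005, 0, -0.014, 0.058, 0.0005, 0, -0.014, 0.116, 0.0005, 0, -0.014, 0.174, 0.0005, 0, -0.014, 0.232, 0.0005, 0, -0.014, 0.285, 0.0005, 0, -0.01, 0.294, 0.0005, 0, -0.007, 0.294, 0.0005, 0, -0.005, 0.294, 0.0005, 0, -0.003, 0.294, 0, 0])

```text
clock: 24.45
eef_pos: [514.8, -62.1, 71.6]
tcp_rot: [-3.132, 0.229, 0.002]
force: [-2.4, 0.6, -0.0]
finger_gap: 0.8
finger_force: 0.9
```

>>> step_arm(deltas=[0.0013, 0, 0, 0, 0.0026, 0, 0, 0, 0.0035, 0, 0, 0])

```text
clock: 24.82
eef_pos: [518.6, -64.6, 71.7]
tcp_rot: [-3.133, 0.233, -0.0]
force: [-1.1, 1.1, -1.0]
finger_gap: 0.1
finger_force: 0.6
```

>>> step_arm(deltas=[-0.01, 0, 0, 0, -0.012, -0.058, 0, 0, -0.012, -0.116, 0, 0, -0.012, -0.174, 0, 0, -0.012, -0.232, 0, 0, -0.012, -0.285, 0, 0, -0.008, -0.294, 0, 0, -0.005, -0.294, 0, 0, -0.003, -0.294, 0, 0, -0.001, -0.294, 0, 0])

```text
clock: 26.08
eef_pos: [560.1, 223.7, 71.5]
tcp_rot: [3.131, -0.238, -0.004]
force: [-6.0, -0.4, 3.7]
finger_gap: 0.4
finger_force: 2.2
```

>>> step_arm(deltas=[0.0015, 0, 0, 0, 0.003, 0, 0, 0, 0.0045, 0, 0, 0, 0.0055, 0, 0, 0])

```text
clock: 26.58
eef_pos: [565.6, 225.0, 71.5]
tcp_rot: [3.132, -0.234, -0.004]
force: [-7.4, -1.4, 3.8]
finger_gap: 0.7
finger_force: 2.9
```

>>> step_arm(deltas=[-0.012, 0, 0.0005, 0, -0.014, 0.058, 0.0005, 0, -0.014, 0.116, 0.0005, 0, -0.014, 0.174, 0.0005, 0, -0.014, 0.232, 0.0005, 0, -0.014, 0.285, 0.0005, 0, -0.01, 0.294, 0.0005, 0, -0.007, 0.294, 0.0005, 0, -0.005, 0.294, 0.0005, 0, -0.003, 0.294, 0, 0])

```text
clock: 27.82
eef_pos: [519.5, -62.8, 71.6]
tcp_rot: [-3.132, 0.229, 0.003]
force: [-2.7, 2.3, 0.7]
finger_gap: 0.1
finger_force: 1.4
```

>>> step_arm(deltas=[0.0013, 0, 0, 0, 0.0026, 0, 0, 0, 0.0035, 0, 0, 0])

```text
clock: 28.2
eef_pos: [522.7, -64.8, 71.5]
tcp_rot: [-3.132, 0.233, 0.003]
force: [-4.0, 2.9, 2.6]
finger_gap: 0.7
finger_force: 2.4
```

>>> step_arm(deltas=[0.001, 0, 0, 0, 0.001, 0, 0, 0])

```text
clock: 28.45
eef_pos: [522.7, -64.8, 71.4]
tcp_rot: [-3.132, 0.233, 0.006]
force: [-6.2, 4.3, 3.2]
finger_gap: 0.2
finger_force: 3.0
```

>>> step_arm(deltas=[-0.012, 0, 0, 0, -0.014, -0.058, 0, 0, -0.014, -0.116, 0, 0, -0.014, -0.174, 0, 0, -0.014, -0.232, 0, 0, -0.014, -0.285, 0, 0, -0.009, -0.294, 0, 0, -0.006, -0.294, 0, 0, -0.004, -0.294, 0, 0, -0.002, -0.294, 0, 0])

```text
clock: 29.7
eef_pos: [565.1, 222.9, 71.5]
tcp_rot: [3.131, -0.238, -0.004]
force: [-5.3, -1.2, 4.6]
finger_gap: 0.1
finger_force: 2.8
```

>>> step_arm(deltas=[0.0015, 0, 0, 0, 0.003, 0, 0, 0, 0.0045, 0, 0, 0])

```text
clock: 30.08
eef_pos: [566.7, 223.2, 71.4]
tcp_rot: [3.13, -0.235, -0.011]
force: [-12.9, -1.4, 10.2]
finger_gap: 0.3
finger_force: 6.2
```

>>> step_arm(deltas=[-0.012, 0, 0, 0, -0.02, 0.02, -0.04, 0, -0.04, 0.06, -0.09, 0, -0.05, 0.11, -0.13, 0, -0.065, 0.147, -0.15, 0, -0.065, 0.147, -0.155, 0, -0.065, 0.147, -0.155, 0], grip=0.3)

```text
clock: 30.95
eef_pos: [485.2, 89.1, 227.5]
tcp_rot: [-3.132, 0.235, -0.004]
force: [0.5, 0.2, -0.4]
finger_gap: 59.0
finger_force: 0.0
```

```bash
python3 - <<'E'
from h import *
cap('wrist','w2');st()
im=cv2.imread('pics/w2.png'); cv2.imwrite('pics/w2b.png',cv2.resize(im,(800,600),interpolation=cv2.INTER_CUBIC))
E
```

```text
{'clock': np.float64(31.0), 'eef_pos': array([484.835,  89.721, 226.747]), 'tcp_rot': array([-3.132e+00,  2.330e-01, -1.000e-03]), 'force': array([-0.02 ,  0.082,  0.326]), 'finger_gap': np.float64(59.362)}
```

View pics/w2b.png

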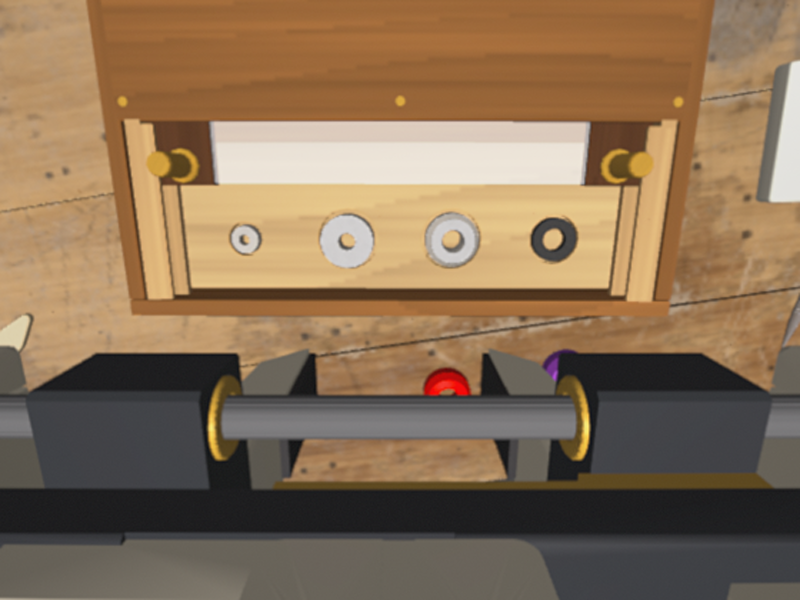

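The cover is well back. Knob tops are at (158,163) and (641,163), and the block hole is at (452,239). Next I'll check the knob positions against the home position.

```bash
python3 - <<'E'
from h import *
np.set_printoptions(precision=2,suppress=True)
q=lambda u,v:(u*.7,v*.7)
o=observe(); p=o['eef_pos']; R=cv2.Rodrigues(np.array(o['tcp_rot']))[0]
P={}
for n,c,z in [('Lk',(158,163),87),('Rk',(641,163),87),('collar',(245,239),25),('bush',(347,239.5),31),('block',(452,239.5),32),('ring',(554,239.5),22),('topL',(121,121),57.5),('topR',(679,121),57.5)]:
    P[n]=atz('w2',*q(*c),z)
yaw=-0.151; C=np.array([[np.cos(yaw),-np.sin(yaw)],[np.sin(yaw),np.cos(yaw)]])
t=((P['bush']+P['block'])/2)[:2]-C@[-74,0]; t2=((P['topL']+P['topR'])/2)[:2]-C@[8,0]; print('orig',t,t2)
print(np.arctan2(-(P['bush']-P['block'])[0],(P['bush']-P['block'])[1]),'tool yaw',np.arctan2(R[1,0],R[0,0]))
for n in P: print(n,P[n],C.T@(P[n][:2]-t),'tool',R.T@(P[n]-p))
E
```

```text
orig [583.9   73.43] [582.95  73.58]
-0.1470850516978109 tool yaw -0.1485816852002696
Lk [585.45 222.6   87.  ] [-20.91 147.71] tool [  79.72 -146.21  139.92]
Rk [541.72 -69.05  87.  ] [ -20.27 -147.2 ] tool [ 79.64 148.7  139.71]
collar [527.9  201.56  25.  ] [-74.64 118.25] tool [  25.86 -116.83  201.86]
bush [516.53 123.58  31.  ] [-74.15  39.44] tool [ 26.16 -38.03 195.8 ]
block [504.97  45.55  32.  ] [-73.85 -39.44] tool [ 26.28  40.85 194.74]
ring [492.   -33.26  22.  ] [ -74.81 -119.3 ] tool [ 25.11 120.72 204.68]
topL [618.07 253.72  57.5 ] [  6.65 183.38] tool [ 107.34 -181.79  169.47]
topR [ 563.65 -108.97   57.5 ] [   7.42 -183.37] tool [107.21 184.95 169.2 ]
```

>>> step_arm(deltas=[0.01, 0.015, 0.03, 0, 0.026, 0.041, 0.06, 0, 0.026, 0.041, 0.115, 0, 0.026, 0.041, 0.16, 0, 0.026, 0.041, 0.185, 0, 0.026, 0.041, 0.198, 0, 0.026, 0.041, 0.205, 0, 0.026, 0.041, 0.205, 0])

```text
clock: 32.0
eef_pos: [504.4, 45.0, 21.9]
tcp_rot: [-3.133, 0.233, -0.0]
force: [0.1, -0.7, 0.1]
finger_gap: 59.9
finger_force: 0.0
```

>>> step_arm(deltas=[0, 0, 0, 0, 0, 0, 0, 0, 0, 0, 0, 0, 0, 0, 0, 0, 0, 0, 0, 0], grip=-1, squeeze=20)

```text
clock: 32.62
eef_pos: [504.8, 44.6, 22.5]
tcp_rot: [-3.133, 0.234, -0.002]
force: [-0.5, -0.7, 5.3]
finger_gap: 38.6
finger_force: 20.0
```

>>> step_arm(deltas=[0, 0, 0, 0, 0, 0, 0.0015, 0, 0, 0, 0.0025, 0, 0, 0, 0.0025, 0], grip=0.2)

```text
clock: 33.12
eef_pos: [503.8, 44.5, 19.0]
tcp_rot: [3.133, -0.234, -0.001]
force: [0.5, -0.0, 0.3]
finger_gap: 54.9
finger_force: 0.0
```

>>> step_arm(deltas=[0, 0, 0, 0, 0, 0, 0, 0, 0, 0, 0, 0, 0, 0, 0, 0, 0, 0, 0, 0], grip=-1, squeeze=20)

```text
clock: 33.75
eef_pos: [504.1, 44.6, 19.3]
tcp_rot: [-3.133, 0.234, 0.0]
force: [1.0, -0.9, 0.1]
finger_gap: 39.3
finger_force: 20.0
```

>>> step_arm(deltas=[0, 0, -0.005, 0, 0, 0, -0.015, 0, 0, 0, -0.04, 0, 0, 0, -0.075, 0, 0, 0, -0.1, 0, 0, 0, -0.1, 0])

```text
clock: 34.5
eef_pos: [506.1, 44.7, 121.8]
tcp_rot: [-3.132, 0.234, -0.008]
force: [0.8, 0.2, -1.7]
finger_gap: 39.0
finger_force: 20.0
```

```bash
python3 - <<'E'
from h import *
cap('side','d1');cap('scene','s1');st()
a=cv2.imread('pics/d1.png')[130:270,180:400]; b=cv2.imread('pics/s1.png')[150:360,190:420]
a=cv2.resize(a,(400,255),interpolation=cv2.INTER_CUBIC); b=cv2.resize(b,(400,365),interpolation=cv2.INTER_CUBIC)
cv2.imwrite('pics/c3.png',np.hstack([cv2.resize(a,(400,365)),b]))
E
```

```text
{'clock': np.float64(34.6), 'eef_pos': array([503.895,  44.426, 119.324]), 'tcp_rot': array([ 3.133, -0.234,  0.   ]), 'force': array([-0.125, -0.261, -2.281]), 'finger_gap': np.float64(38.957)}
```

View pics/c3.png

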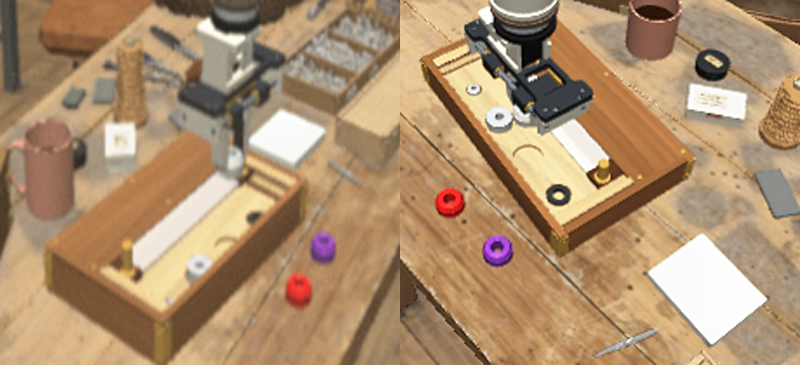

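The side and scene crops show the block held between the fingers, its pocket empty and the bush still in place. The slab corners in the scene picture are about (333,307.7), (366,284.6), (401,321) and (367,348).

```bash
python3 - <<'E'
from h import *
np.set_printoptions(precision=2,suppress=True)
th,t,R,e=fitbox([(333.2,307.7),(366,284.6),(401,320.9),(367.1,347.9)],[(-50,60),(50,60),(50,-60),(-50,-60)],18,'s1')
print(th,t);print(e)
# centre by segmentation: white region
z=np.load('pics/s1.npz'); im=z['im'].astype(int); m=((im.min(2)>200)).astype(np.uint8)
n,l,s,c=cv2.connectedComponentsWithStats(m); i=l[316,367]; print(s[i],c[i],atz('s1',*c[i],18),atd('s1',*c[i]))
cs=max(cv2.findContours((l==i).astype(np.uint8),0,2)[0],key=len); print(cv2.minAreaRect(cs))
o=observe(); p=o['eef_pos']; Rt=cv2.Rodrigues(np.array(o['tcp_rot']))[0]
print('tool',Rt.T@(np.array([*t,0])-p), Rt.T@(atz('s1',*c[i],18)-p))
E
```

```text
-0.13536700380105332 [ 536.62 -266.73]
[[-1.53 -3.83]
 [ 0.93 -3.82]
 [ 2.49  3.88]
 [-1.88  3.77]]
[ 333  285   68   63 2184] [366.2  315.23] [ 534.28 -267.25   18.  ] [ 534.04 -267.33   18.48]
((366.0931091308594, 314.417236328125), (56.88615798950195, 40.6092414855957), 48.366458892822266)
tool [ 78.61 302.82 119.35] [ 76.38 303.69 101.35]
```

>>> step_arm(deltas=[0.01, 0.03, -0.005, 0, 0.02, 0.08, -0.005, 0, 0.035, 0.135, -0.005, 0, 0.05, 0.19, -0.005, 0, 0.065, 0.245, -0.005, 0, 0.075, 0.29, 0, 0, 0.077, 0.303, 0, 0, 0.077, 0.303, 0.02, 0, 0.077, 0.303, 0.05, 0, 0.077, 0.303, 0.07, 0])

```text
clock: 35.85
eef_pos: [533.8, -264.7, 46.8]
tcp_rot: [-3.131, 0.232, 0.005]
force: [-0.4, -0.7, -1.8]
finger_gap: 39.4
finger_force: 20.0
```

>>> step_arm(deltas=[0, 0, 0.008, 0, 0, 0, 0.014, 0, 0, 0, 0.019, 0, 0, 0, 0.021, 0, 0, 0, 0.021, 0])

```text
clock: 36.48
eef_pos: [535.4, -266.6, 28.6]
tcp_rot: [3.133, -0.234, 0.001]
force: [0.1, 0.8, -2.3]
finger_gap: 39.4
finger_force: 20.0
```

>>> step_arm(deltas=[0, 0, 0.0006, 0, 0, 0, 0.0012, 0, 0, 0, 0.0012, 0])

```text
clock: 36.85
eef_pos: [535.4, -266.6, 27.4]
tcp_rot: [3.133, -0.234, 0.001]
force: [-0.2, 0.6, -0.4]
finger_gap: 39.2
finger_force: 20.0
```

>>> step_arm(deltas=[0, 0, 0, 0, 0, 0, 0, 0, 0, 0, 0, 0, 0, 0, 0, 0, 0, 0, -0.01, 0, 0, 0, -0.03, 0, 0, 0, -0.07, 0, 0, 0, -0.12, 0, -0.05, 0, -0.16, 0, -0.05, 0, -0.16, 0], grip=0.3)

```text
clock: 38.1
eef_pos: [485.3, -260.5, 192.1]
tcp_rot: [3.129, -0.237, 0.009]
force: [-0.6, -0.1, 0.0]
finger_gap: 59.8
finger_force: 0.0
```

```bash
python3 - <<'E'
from h import *
np.set_printoptions(precision=2,suppress=True)
cap('wrist','w3');st()
z=np.load('pics/w3.npz');print(z['d'][::60,::80])
im=cv2.imread('pics/w3.png'); b=cv2.imread('pics/s1.png'); cap('scene','s2'); b=cv2.imread('pics/s2.png')
cv2.imwrite('pics/c4.png',np.hstack([cv2.resize(im,(400,300)),cv2.resize(b[150:360,190:470],(400,300))]))
E
```

```text
{'clock': np.float64(38.15), 'eef_pos': array([ 485.95, -260.06,  190.55]), 'tcp_rot': array([ 3.13, -0.24,  0.01]), 'force': array([ 0.41, -0.41, -0.97]), 'finger_gap': np.float64(59.85)}
[[308.88 308.14 309.72 309.22 310.36 310.29 280.58]
 [270.57 268.72 323.48 322.97 323.66 324.43 315.44]
 [282.48 282.72 337.76 319.91 321.37 336.92 328.47]
 [302.76 295.22 352.18 334.14 335.74 353.24 353.62]
 [357.69 349.83 369.54 371.25 368.43 330.26 331.25]
 [ 82.72  76.85  82.54  83.3   83.09  82.59  76.74]
 [ 62.36  62.54  63.41  64.22  63.51  63.69  63.  ]]
```

View pics/c4.png

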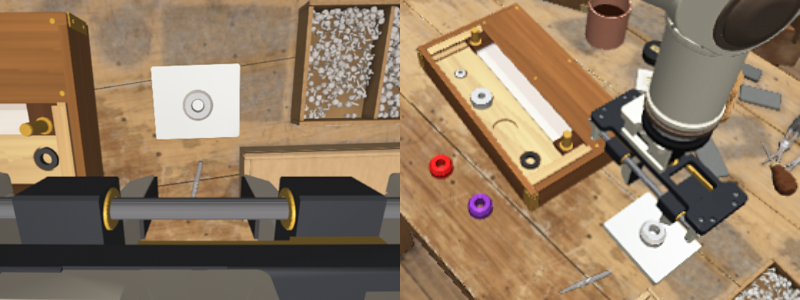

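The block stands upright near the middle of the slab (about (197,104) in the left half). The cover is still back, and the bush, ring and look-alikes are where they were.

```bash
python3 -c "from cell import job_done; print(job_done())"
```

```text
the job is handed in; nothing more can be done
None
```

The job is handed in, and no verdict came back. By camera the cover is fully open, with both knobs within about 1 mm of x = -20 mm, and the domed block stands upright near the middle of the slab. The highest push reading at a knob along x was 13.7 N (about 17 N with the vertical part), and it took about 38 of the 72 s.

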